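# Find a spacer's blind hole on a spring probe and hold it hole-up

### The job

Two square aluminium bars of the same size lie on the bench; one is a spacer with a blind hole in one end, the other is solid. Pick up the spacer, find its hole by feel by sliding it onto the level spring probe until the floor of the hole pushes the probe back about 5 mm, then draw it off, turn it hole-up and finish while still holding it upright in the gripper, still and at least 15 cm above the bench, touching nothing else. The solid bar may be moved, but leave the other loose things (fans, jar, screwdriver, circuit board, steel collar) where they are.

Things in the scene. Friction and masses are not known exactly. Their poses are not given: they have to be found in the camera images.
- spacer_center (a point): centre of the blind spacer: a plain aluminium bar, 36 x 36 x 80 mm, 0.18 to 0.35 kg, lying on one side (centre 18 mm above the bench). +x runs along its length towards the end with the blind hole; y and z are square to its sides. The hole is round, 19 mm across, 35 mm deep, on the long axis. The other end is plain. At the start the hole end faces left, right, towards the robot or between, never within 1.2 rad of straight ahead (world +x).
- hole_mouth (a point): centre of the mouth of the blind hole, 40 mm from the spacer's centre along +x; same axes as spacer_center
- hole_floor (a point): centre of the floor of the blind hole, 35 mm inside the mouth, 5 mm from the spacer's centre along +x; same axes
- solid_center (a point): centre of the other bar, aluminium, same outside size (36 x 36 x 80 mm, long axis x), about 0.25 kg, solid with no hole at either end; the two bars may have changed places
- probe_tip (a point): tip of the level spring probe, 100 mm above the bench: a brass pin 8 mm across that sticks out 85 mm from a steel sleeve 24 mm across and 50 mm long. +x runs level from the tip along the pin into the sleeve (so a spacer going on has its +x the same way); z is up.
- stand: the probe's stand, fixed to the bench left of its middle, tip pointing roughly to the robot's right. Origin on the bench right under the free probe tip; x along the probe away from the tip. The sleeve sits on an aluminium post 34 mm wide, at x = 100 to 124 mm, 90 mm high, on a dark steel foot 100 x 90 x 14 mm, at x = 55 to 155 mm
- probe (a joint): how far the probe pin is pushed back into its sleeve: 0 free, up to 0.010 m; spring with 1.5 N at first, rising 0.5 N per mm; springs back by itself
- fixture: big black test fixture with aluminium frame, 440 x 280 mm, 185 mm high, on the left side of the bench; origin at the centre of its underside
- fan_a_center (a point): centre of a black square fan, 60 x 60 x 25 mm, bystander
- fan_b_center (a point): centre of a second such fan, bystander
- jar_center (a point): centre of a clear jar with white cap, 52 mm across, 70 mm high, bystander
- driver_grip (a point): grip of a screwdriver lying on the bench, bystander
- board_center (a point): middle of a small green circuit board, 100 x 80 mm, parts up to 18 mm high, bystander
- collar_center (a point): centre of a steel collar lying flat, 44 mm across, 20 mm high, bystander
Things that resemble listed ones, but are neither listed nor needed, are in the scene too. What is shaped like the stand but orange is not meant.

How it is judged:
By the outcome, as a careful person would: the job done as asked, in the order asked, and still so for the second after the job is handed in, while the arm keeps its last pose, push and grip.
It also fails if it takes over 51 s, if anything falls off the work surface, if the arm or the gripper's body presses on something with over 40 N, if the wrist force passes 120 N, or if a joint passes its speed limit or range.

### The arm

A 7-joint arm with a two-finger parallel gripper is mounted at the origin on the work surface. World frame = base frame: x ahead of the robot, y to its left, z up, the work surface at z = 0. Lengths are in m, angles in rad, forces in N, time in s.
With the tool pointing down it reaches from about 0.425 to 0.8 m from the base axis. Payload 8.3 kg.
Tool frame: the origin (TCP) lies midway between the tips of the shut fingers; the grasp point (between the pads) lies 19 mm behind it; x points along the fingers, y is the direction in which the jaws open and shut, and the axes are right-handed (so a half turn about x gives the same grasp; the last joint's range is limited). The gripper opens to 85 mm and grips with 20 to 120 N. Pads are 22 mm wide; open, the fingers measure 114 mm over their backs; the gripper's body (76 mm by 85 mm) begins 54 mm behind the grasp point. The pads swing forward as they close: fully open they stand 13 mm farther back than shut.
Start: joints at [1.118, 0.383, 0.016, 1.37, -0.006, 1.388, -0.046], TCP at [0.238, -0.578, 0.231] pointing down, gripper open.
Joint ranges: [-2.95, 2.95], [-0.25, 2.06], [-1.52, 1.56], [0.18, 2.33], [-1.44, 4.58], [0.02, 2.06], [-3.01, 3.01]. Speed limits (rad/s): [2.39, 2.39, 3.01, 3.01, 3.14, 3.14, 3.14].

### API

Orientations are given as a unit quaternion [w, x, y, z].
In Python, from workcell import arm, get_image gives the robot as it stands.
- The arm moves only by the shell command python3 -m crank 'ROWS' [FORCE]. ROWS is text: rows parted by semicolons, each of 7 numbers parted by spaces: the shift along the tool's x, y, z in m, then the turn, a rotation vector about the tool's x, y, z in rad, then the finger opening in m, from 0 to 0.0854. In form: x y z ax ay az grip; .... A call has 1 to 12 rows; each row shifts and turns the commanded pose from where the row before left it, along the tool's axes as they then stand; what a row does not reach is not made up. A row lasts 1/10 s, in which the tool goes at most 50 mm and 8.59 degrees, less where a joint would pass 70% of its speed; a pose out of reach is approached as far as the arm can. A call is refused whole if a number of a shift passes 0.05 or a number of a turn 0.15, either way. A call with a gripper value outside its range is refused whole. The fingers move at their own pace and stop on an object; FORCE is the grip in N (left out, the last holds). Time passes only in rows, so rows that do not move let the fingers close. It gives the time, the measured TCP pose, the force and the opening at its end, in the units of the state.
- arm.read_state(): the state, without advancing time (a new reading comes with each control period).
- get_image(name): name is "scene" or "top"; returns a dict with "frame" (384x512x3 uint8, blue, green, red), "range_z" (384x512 float32, m along the optical axis (not along the pixel's ray), 0 where there is no reading), "intrinsics" (3x3 intrinsics, pixels), "R" (3x3) and "t" (3): a world point X has camera coordinates R X + t. Camera axes: x right, y down, z forward; pixel columns grow to the right and rows downward; lengths in m; the calibration is good to about 2 mm. A picture is of the moment at which its call begins.
- arm.hand_in(): hands the job in, once; it reports no verdict.
The state is a dict: "time": time; "joint_positions": joint angles; "joint_velocities": joint speeds; "tau": joint torques, N m; "ee_pos": TCP position; "ee_rot": TCP orientation; "force": force on the tool from outside, world axes, zero at the start; "wrist_torque": the same for the moment, N m; "grip_width": finger opening in m.
Only numpy, scipy, OpenCV 4.12 (cv2) and the standard library are available. Lean on these libraries where they do the work, as an engineer would, in place of code of your own. Each camera call takes 0.05 s, during which the arm holds its last target.

## Working session

There is one attempt and no reset: what is moved stays moved. The work goes in short steps, Python scripts to look and compute and a shell command to move; the robot and the scene stay as the last step left them, time stands still between calls to the robot, and variables do not carry over. Pictures are saved under pics/ and viewed, and the job is handed in when it is done.

```bash
ls; mkdir -p pics; python3 - <<'E'
from workcell import arm,get_image
import cv2,numpy as np
for n in("scene","top"):
    d=get_image(n); cv2.imwrite(f"pics/{n}0.png",d["frame"]); np.savez(f"{n}0.npz",**d)
    print(n,d["intrinsics"].tolist(),d["R"].round(4).tolist(),d["t"].round(4).tolist())
print(arm.read_state())
E
```

```text
pics
scene [[389.9426279374063, 0.0, 255.1690933314809], [0.0, 389.9426279374063, 188.18991048563012], [0.0, 0.0, 1.0]] [[0.7454, 0.6665, 0.0087], [0.4448, -0.4878, -0.7511], [-0.4964, 0.5638, -0.6601]] [-0.4217, -0.1531, 1.454]
top [[406.0745804210695, 0.0, 253.95122162321306], [0.0, 406.0745804210695, 188.7096582646321], [0.0, 0.0, 1.0]] [[0.1386, -0.9903, 0.0028], [-0.9664, -0.1358, -0.2182], [0.2165, 0.0276, -0.9759]] [-0.0073, 0.5565, 1.2796]
{'time': 0.1, 'joint_positions': array([ 1.11810446,  0.38416628,  0.01635415,  1.37101572, -0.0063503 ,
        1.38823288, -0.04650691]), 'joint_velocities': array([ 4.07272991e-04, -5.10030957e-04, -2.23677197e-03, -3.09089942e-03,
        6.15673457e-05, -3.66224722e-04,  8.16016195e-04]), 'tau': array([ 4.08155291e-03, -6.29125857e+01,  8.48176349e-01, -3.72761285e+01,
        1.68230420e-02,  1.04174807e-02, -1.33977069e-04]), 'ee_pos': array([ 0.23738833, -0.57767305,  0.23038619]), 'ee_rot': array([-0.13634657, -0.69360405, -0.13758261,  0.69382567]), 'force': array([-0.15241573, -0.01860837,  0.29574132]), 'wrist_torque': array([-0.00015911,  0.0259981 ,  0.03188911]), 'grip_width': 0.085494328751154}
```

View pics/scene0.png

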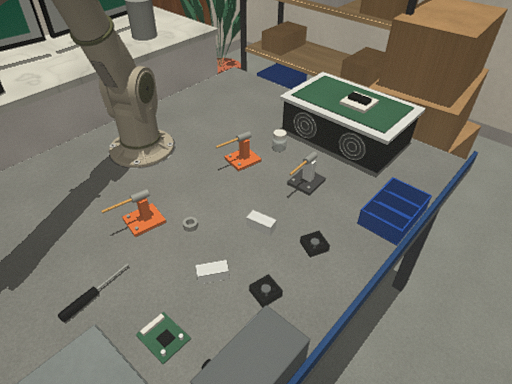

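View pics/top0.png

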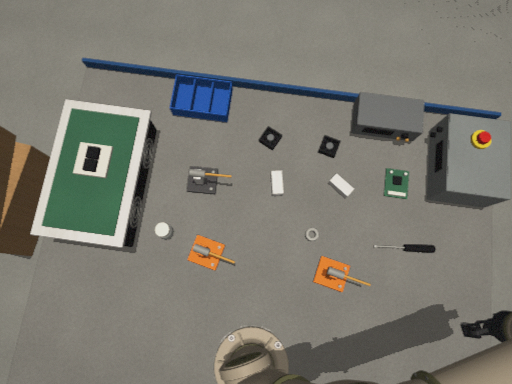

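Candidates: bar A at top (277,183) / scene (262,220), and bar B at top (342,185) / scene (212,269). The dark-foot stand is at top (205,178); the orange ones at (207,252) and (333,274) are decoys. Next, close crops of the bar ends.

```bash
python3 - <<'E'
import cv2,numpy as np
s=np.load("scene0.npz")["frame"];t=np.load("top0.npz")["frame"]
def c(f,x,y,h=28,w=36): return cv2.resize(f[y-h:y+h,x-w:x+w],(396,298),interpolation=cv2.INTER_CUBIC)
cv2.imwrite("pics/crop1.png",np.vstack([np.hstack([c(s,262,220),c(s,212,269)]),np.hstack([c(t,277,183),c(t,342,185)])]))
cv2.imwrite("pics/crop2.png",np.hstack([c(s,305,175),c(t,205,178)]))
E
```

```text
(no output)
```

View pics/crop1.png

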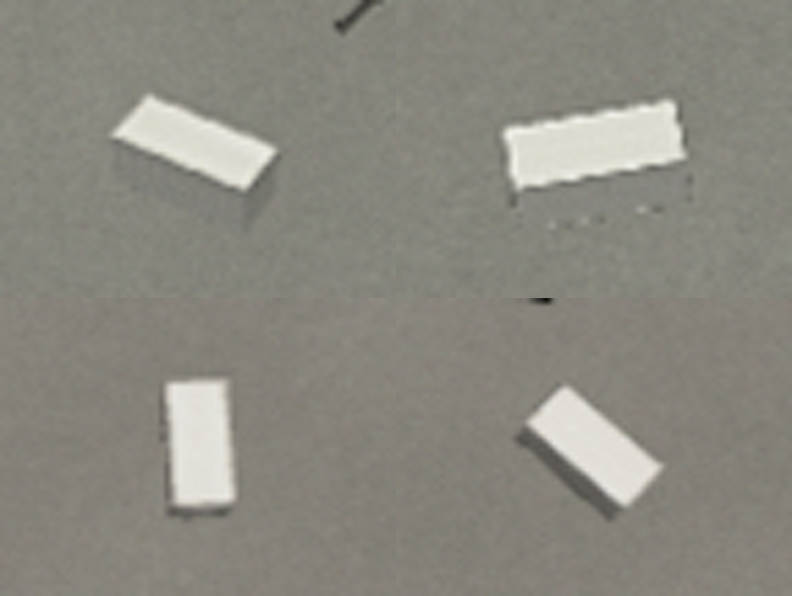

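View pics/crop2.png

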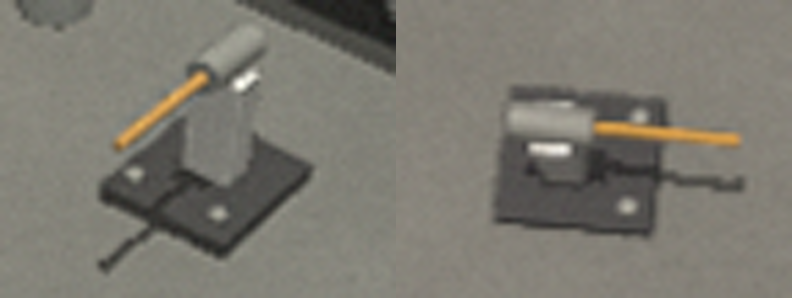

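The crops show two plain bars, A and B, with no hole mouth visible. Next I localise them, enhance the visible end faces, and measure the stand.

```bash
cat > h.py <<'E'
import numpy as np,cv2
def ld(n): return dict(np.load(n))
def ray(d,u,v):
    K,R,t=d["intrinsics"],d["R"],d["t"]; c=-R.T@t
    r=R.T@np.linalg.inv(K)@np.array([u,v,1.]); return c,r
def onz(d,u,v,z):
    c,r=ray(d,u,v); return c+r*(z-c[2])/r[2]
def tri(d1,p1,d2,p2):
    A=[];b=[]
    for d,p in((d1,p1),(d2,p2)):
        c,r=ray(d,*p); r/=np.linalg.norm(r); P=np.eye(3)-np.outer(r,r); A.append(P);b.append(P@c)
    A=np.vstack(A);b=np.hstack(b); x,res,_,_=np.linalg.lstsq(A,b,rcond=None); return x,np.linalg.norm(A@x-b)
def proj(d,X):
    p=d["intrinsics"]@(d["R"]@np.asarray(X,float)+d["t"]); return p[:2]/p[2]
def bars(d,boxes,th=200):
    o=[]
    for (x0,y0,x1,y1) in boxes:
        g=d["frame"].min(2)[y0:y1,x0:x1]; g=cv2.resize(g,None,fx=8,fy=8,interpolation=cv2.INTER_LINEAR)
        m=(g>th).astype(np.uint8); cs,_=cv2.findContours(m,0,1); c=max(cs,key=cv2.contourArea)
        M=cv2.moments(c); cen=np.array([M['m10']/M['m00'],M['m01']/M['m00']])
        q=cv2.approxPolyDP(c,0.06*cv2.arcLength(c,True),True)[:,0]
        f=lambda p:(np.asarray(p)+.5)/8-.5+[x0,y0]
        o.append((f(cen),np.array([f(p) for p in q])))
    return o
E
python3 - <<'E'
from h import *
s=ld("scene0.npz");t=ld("top0.npz")
print(s["frame"][218,262],s["frame"][226,262],t["frame"][183,277])
bs=bars(s,[(240,200,285,240),(190,250,235,290)],175);bt=bars(t,[(260,160,295,205),(322,165,362,205)],175)
for a,b in zip(bs,bt):
    x,r=tri(s,a[0],t,b[0]); print("top face centre",x.round(4),"res",r.round(4))
    for d,q in((s,a),(t,b)):
        P=np.array([onz(d,*p,x[2])[:2] for p in q[1]]); print(P.round(3).tolist())
        r=cv2.minAreaRect((P*1000).astype(np.float32)); print(r)
def c(f,x,y,h=14,w=18):
    k=f[y-h:y+h,x-w:x+w].astype(float); k=np.clip((k-40)*255/130,0,255).astype(np.uint8); return cv2.resize(k,(396,298),interpolation=cv2.INTER_NEAREST)
S=s["frame"];T=t["frame"]
cv2.imwrite("pics/crop3.png",np.vstack([np.hstack([c(T,277,190),c(T,342,187)]),np.hstack([c(S,262,222),c(S,212,270)])]))
E
```

```text
[207 218 219] [117 124 123] [218 225 227]
top face centre [ 0.5927 -0.0036  0.033 ] res 0.0011
[[0.557, -0.029], [0.633, -0.012], [0.628, 0.018], [0.551, 0.006]]
((592.3619384765625, -4.904819488525391), (77.57013702392578, 35.94535446166992), 9.449472427368164)
[[0.63, 0.019], [0.553, 0.006], [0.558, -0.024], [0.632, -0.013]]
((593.8653564453125, -2.814228057861328), (77.56961822509766, 31.910388946533203), 8.801021575927734)
top face centre [ 0.6145 -0.2219  0.0323] res 0.0014
[[0.625, -0.181], [0.577, -0.243], [0.598, -0.26], [0.65, -0.201]]
((612.6537475585938, -221.4755859375), (78.96450805664062, 31.540151596069336), 50.79814910888672)
[[0.649, -0.198], [0.625, -0.18], [0.581, -0.245], [0.608, -0.261]]
((615.985107421875, -221.16165161132812), (78.25737762451172, 31.236865997314453), 56.359771728515625)
```

View pics/crop3.png

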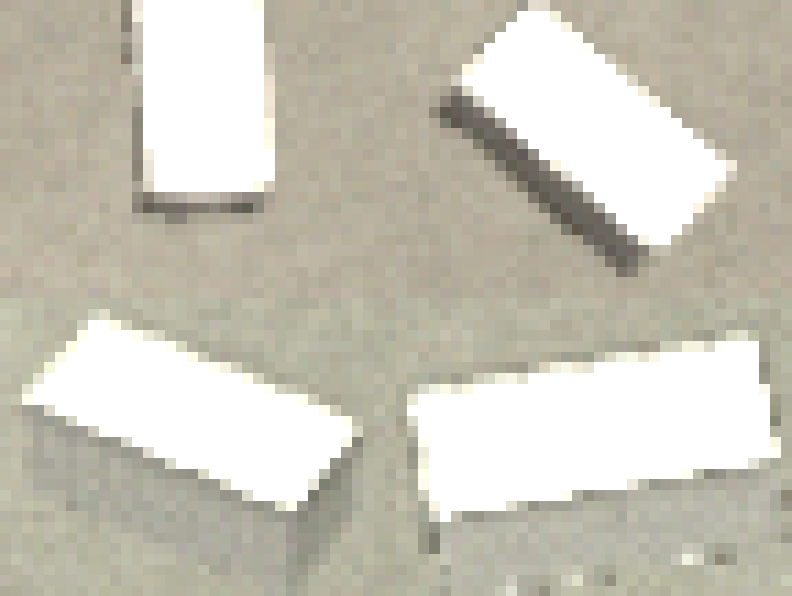

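```bash
python3 - <<'E'
from h import *
t=ld("top0.npz");s=ld("scene0.npz")
print(t["frame"][190:202,268:286].mean(2).astype(int))
print((t["range_z"][190:202,268:286]*1000).astype(int))
print(t["frame"][188:204,344:364].mean(2).astype(int))
for n,p in(("tip",None),):
    pass
# stand: orange pin mask
for k,d,(x0,y0,x1,y1) in(("s",s,(280,145,330,200)),("t",t,(180,160,240,195))):
    f=d["frame"].astype(int); m=((f[:,:,2]-f[:,:,0])>60); z=np.zeros_like(m); z[y0:y1,x0:x1]=m[y0:y1,x0:x1]
    ys,xs=np.nonzero(z); P=np.c_[xs,ys].astype(np.float32); vx,vy,cx,cy=cv2.fitLine(P,2,0,.01,.01).ravel()
    pr=(P-[cx,cy])@[vx,vy]; print(k,len(P),"ends",np.array([[cx,cy]])+np.outer([pr.min(),pr.max()],[vx,vy]))
E
```

```text
[[132 130 129 109 160 214 222 222 221 221 221 221 223 223 220 180 128 129]
 [130 132 132 106 156 213 221 222 221 221 221 221 223 222 223 184 129 128]
 [132 131 131 108 154 210 222 222 222 221 222 221 223 224 221 182 126 127]
 [130 130 133 123 146 187 200 201 201 189 177 177 180 177 166 142 128 129]
 [130 132 131 110 101 117 124 128 135 136 133 127 117 111 109 121 127 128]
 [126 132 131 106  88  94  95  96 101 102 107 101  90  85 108 125 127 128]
 [129 130 128 125 121 122 105 106 120 123 123 124 123 121 127 129 129 130]
 [129 133 130 132 130 129 124 126 128 129 129 131 132 132 131 127 127 128]
 [132 128 131 132 130 129 128 128 129 134 134 131 131 127 128 126 126 126]
 [130 132 130 132 129 130 132 130 128 131 132 132 130 129 129 129 127 128]
 [132 132 130 131 128 128 130 130 128 129 130 132 129 127 129 131 131 131]
 [134 134 131 130 131 132 131 129 130 129 131 130 130 127 128 131 131 127]]
[[1397 1404 1404 1400 1368 1367 1367 1367 1365 1364 1362 1370 1367 1371
  1366 1407 1402 1404]
 [1401 1405 1402 1401 1363 1358 1370 1367 1367 1363 1363 1365 1363 1367
  1364 1405 1399 1401]
 [1402 14
[... 1716 characters left out ...]
 114 121 128 128 129 126 124 121 122 127 127 125 129 128 126 130
  127 127]
 [ 98 105 122 129 127 127 126 126 122 129 127 127 127 127 127 130 127 130
  130 128]
 [124 124 125 128 126 128 128 126 122 126 131 129 126 129 129 126 125 131
  130 128]
 [126 127 127 125 126 127 129 131 127 129 128 128 130 126 126 129 125 129
  127 128]
 [125 129 128 127 123 127 130 128 125 125 128 126 129 127 127 128 127 128
  129 127]
 [129 126 129 124 124 125 125 126 127 125 123 126 129 128 126 125 125 124
  130 127]
 [124 124 128 125 128 124 125 127 127 127 126 126 127 127 125 126 127 127
  126 131]]
s 47 ends [[289.81183 173.76895]
 [305.79733 160.75113]]
t 62 ends [[204.95973 173.43167]
 [231.01291 175.8616 ]]
```

Bar A's near end (top row 194, columns 275–279) is up to about 20 mm deeper in the middle than at its left side, which suggests the hole. Since the hole never faces ahead, it must be on the near end for either bar. I choose A and will check it once lifted. Next, triangulating the probe.

```bash
cat >> h.py <<'E'
def pin(d,box):
    x0,y0,x1,y1=box; f=cv2.resize(d["frame"][y0:y1,x0:x1].astype(np.float32),None,fx=8,fy=8,interpolation=cv2.INTER_LINEAR)
    s=f[:,:,2]-f[:,:,0]; m=(s>0.5*np.percentile(s[s>50],80)).astype(np.uint8)
    cs,_=cv2.findContours(m,0,1); c=max(cs,key=cv2.contourArea); m=cv2.drawContours(np.zeros_like(m),[c],-1,1,-1)
    ys,xs=np.nonzero(m); P=np.c_[xs,ys].astype(np.float32)
    vx,vy,cx,cy=cv2.fitLine(P,2,0,.01,.01).ravel(); pr=(P-[cx,cy])@[vx,vy]
    e=np.array([[cx,cy]])+np.outer([pr.min(),pr.max()],[vx,vy]); return (e+.5)/8-.5+[x0,y0]
E
python3 - <<'E'
from h import *
t=ld("top0.npz");s=ld("scene0.npz")
a=pin(s,(280,145,330,200)); b=pin(t,(195,165,240,185)); print(a,b)
tip,r=tri(s,a[0],t,b[1]); base,r2=tri(s,a[1],t,b[0]); print(tip,r,base,r2,np.linalg.norm(base-tip))
# z=0.1 plane check
for z in(.1,):
  print([onz(s,*p,z).round(4) for p in a],[onz(t,*p,z).round(4) for p in b])
d=base-tip; print("yaw",np.degrees(np.arctan2(d[1],d[0])))
from workcell import arm
from scipy.spatial.transform import Rotation as Ro
q=arm.read_state(); print(Ro.from_quat(q["ee_rot"][[1,2,3,0]]).as_matrix().round(4))
E
```

```text
[[289.6208086  173.95516205]
 [305.92942047 160.49969864]] [[204.532444   173.37732697]
 [231.07691956 175.91145515]]
[0.57479661 0.14730602 0.09881334] 0.0013887420822179624 [0.57156   0.2340125 0.099612 ] 0.00031682875001224714 0.08677054110840703
[array([0.5751, 0.1452, 0.1   ]), array([0.5717, 0.2334, 0.1   ])] [array([0.5716, 0.2341, 0.1   ]), array([0.5752, 0.1479, 0.1   ])]
yaw 92.13776249806635
[[-6.000e-04  3.801e-01 -9.250e-01]
 [ 1.700e-03 -9.250e-01 -3.801e-01]
 [-1.000e+00 -1.800e-03 -0.000e+00]]
```

```bash
python3 -m crank '0 -0.02 -0.03 0 0 0 0.0854; 0 -0.028 -0.039 0 0 0 0.0854; 0 -0.028 -0.039 0 0 0 0.0854; 0 -0.028 -0.039 0 0 0 0.0854; 0 -0.028 -0.039 0 0 0 0.0854; 0 -0.028 -0.039 0 0 0 0.0854; 0 -0.028 -0.039 0 0 0 0.0854; 0 -0.028 -0.039 0 0 0 0.0854; 0 -0.028 -0.039 0 0 0 0.0854; 0 -0.028 -0.039 0 0 0 0.0854; 0 -0.028 -0.039 0 0 0 0.0854; 0 -0.028 -0.039 0 0 0 0.0854' 60
python3 -m crank '0 -0.028 -0.039 0 0 0 0.0854; 0 -0.028 -0.039 0 0 0 0.0854; 0 -0.01 -0.01 -0.14 0 0 0.0854; 0 0 0 -0.145 0 0 0.0854; 0 0 0 -0.145 0 0 0.0854; 0 0 0 -0.145 0 0 0.0854; 0 0 0 -0.145 0 0 0.0854; 0 0 0 -0.145 0 0 0.0854; 0 0 0 -0.145 0 0 0.0854; 0 0 0 -0.145 0 0 0.0854; 0 0 0 -0.145 0 0 0.0854; 0 0 0 -0.145 0 0 0.0854' 
python3 -m crank '0 0 0 -0.145 0 0 0.0854; 0 0 0 -0.145 0 0 0.0854; 0 0 0 -0.145 0 0 0.0854; 0 0 0 -0.145 0 0 0.0854; 0 0 0 -0.145 0 0 0.0854; 0 0 0 -0.145 0 0 0.0854; 0 0 0 -0.145 0 0 0.0854; 0 0 0 -0.145 0 0 0.0854'
cat >> h.py <<'E'
def st():
    from workcell import arm
    from scipy.spatial.transform import Rotation as Ro
    q=arm.read_state(); M=Ro.from_quat(q["ee_rot"][[1,2,3,0]]).as_matrix()
    print("t",q["time"],"p",q["ee_pos"].round(4),"F",q["force"].round(2),"w",round(q["grip_width"],4),"q",q["joint_positions"].round(3)); print(M.round(4)); return q,M
E
python3 - <<'E'
from h import *
q,M=st()
goal=np.array([0.593,-0.0035,0.10]); print("shift",M.T@(goal-q["ee_pos"]))
print("yaw y",np.degrees(np.arctan2(M[1,1],M[0,1])),"rad to 99.2:",np.radians(99.2)-np.arctan2(M[1,1],M[0,1]))
E
```

```text
time: 1.3
ee_pos: [0.5379, -0.0986, 0.2311]
ee_rot: [-0.137, -0.694, -0.137, 0.694]
force: [0.7, -1.0, 0.8]
grip_width: 0.0854
time: 2.5
ee_pos: [0.5935, -0.0059, 0.2308]
ee_rot: [0.562, 0.428, 0.563, -0.428]
force: [0.6, -0.5, -1.4]
grip_width: 0.0853
time: 3.3
ee_pos: [0.5935, -0.0059, 0.2308]
ee_rot: [0.705, 0.05, 0.706, -0.05]
force: [-0.2, -0.3, 0.0]
grip_width: 0.0854
t 3.3 p [ 0.5935 -0.0059  0.2308] F [-0.16 -0.31  0.01] w 0.0854 q [ 0.57   0.437 -0.848  1.432  0.327  1.419  1.15 ]
[[-9.000e-04  1.404e-01  9.901e-01]
 [ 0.000e+00  9.901e-01 -1.404e-01]
 [-1.000e+00 -1.000e-04 -9.000e-04]]
shift [ 0.13084239  0.00234158 -0.0007021 ]
yaw y 81.92764959302828 rad to 99.2: 0.3014593841598392
```

```bash
python3 -m crank '0.04 0.0024 -0.0007 -0.15 0 0 0.0854; 0.045 0 0 -0.15 0 0 0.0854; 0.045 0 0 0 0 0 0.0854; 0.04 0 0 0 0 0 0.0854; 0.025 0 0 0 0 0 0.0854; 0.015 0 0 0 0 0 0.0854; 0.01 0 0 0 0 0 0.0854; 0 0 0 0 0 0 0.0854'
python3 - <<'E'
from h import *
from workcell import get_image
q,M=st()
print("yaw y",np.degrees(np.arctan2(M[1,1],M[0,1])))
d=get_image("scene"); f=d["frame"][180:260,215:305]; cv2.imwrite("pics/pre.png",cv2.resize(f,(720,640),interpolation=cv2.INTER_CUBIC)[:600])
E
```

```text
time: 4.1
ee_pos: [0.5931, -0.0033, 0.0107]
ee_rot: [0.705, -0.054, 0.705, 0.054]
force: [-0.3, -0.5, -0.3]
grip_width: 0.0852
t 4.1 p [ 0.5931 -0.0033  0.0107] F [-0.29 -0.49 -0.34] w 0.0852 q [ 0.533  0.661 -0.791  1.674  0.532  1.036  1.291]
[[-1.100e-03 -1.526e-01  9.883e-01]
 [ 2.000e-04  9.883e-01  1.526e-01]
 [-1.000e+00  4.000e-04 -1.000e-03]]
yaw y 98.77846043953306
```

View pics/pre.png

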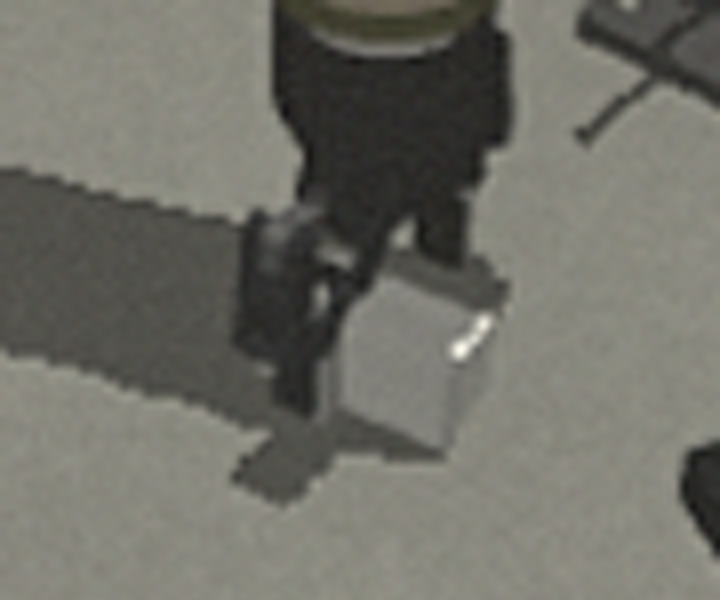

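The fingers straddle bar A (crop centre). I lower a little more, then close.

```bash
python3 -m crank '0.008 0 0 0 0 0 0.0854; 0 0 0 0 0 0 0.07; 0 0 0 0 0 0 0.05; 0 0 0 0 0 0 0.03; 0 0 0 0 0 0 0.03; 0 0 0 0 0 0 0.03; 0 0 0 0 0 0 0.03; 0 0 0 0 0 0 0.03' 70
python3 -m crank '-0.01 0 0 0 0 0 0.03; -0.03 0 0 0 0 0 0.03; -0.045 0 0 0 0 0 0.03; -0.045 0 0 0 0 0 0.03; -0.045 0 0 0 0 0 0.03;-0.01 0 0 0 0 0 0.03;0 0 0 0 0 0 0.03'
python3 -c "
from h import *;st()"
```

```text
time: 4.95
ee_pos: [0.594, -0.0032, 0.0041]
ee_rot: [0.705, -0.054, 0.705, 0.054]
force: [0.0, 0.2, 6.6]
grip_width: 0.0351
time: 5.65
ee_pos: [0.5942, -0.003, 0.1905]
ee_rot: [0.706, -0.054, 0.704, 0.054]
force: [0.1, -0.8, -2.1]
grip_width: 0.0354
t 5.65 p [ 0.5942 -0.003   0.1905] F [ 0.1  -0.77 -2.09] w 0.0354 q [ 0.6    0.48  -0.896  1.494  0.38   1.346  1.4  ]
[[ 3.500e-03 -1.527e-01  9.883e-01]
 [-3.000e-04  9.883e-01  1.527e-01]
 [-1.000e+00 -9.000e-04  3.400e-03]]
```

```bash
python3 -m crank '0 0 0 0.14 0 0 0.03; 0 0 0 0.14 0 0 0.03; 0 0 0 0.14 0 0 0.03; 0 0 0 0.14 0 0 0.03; 0 0 0 0.14 0 0 0.03; 0 0 0 0.14 0 0 0.03; 0 0 0 0.14 0 0 0.03; 0 0 0 0.14 0 0 0.03; 0 0 0 0.14 0 0 0.03; 0 0 0 0.14 0 0 0.03; 0 0 0 0.14 0 0 0.03; 0 0 0 0.14 0 0 0.03'
python3 -m crank '0 0 0 0 -0.14 0 0.03; 0 0 0 0 -0.14 0 0.03; 0 0 0 0 -0.14 0 0.03;0 0 0 0 -0.14 0 0.03; 0 0 0 0 0 0 0.03'
python3 - <<'E'
from h import *
from workcell import get_image
q,M=st()
for n in("top","scene"):
    d=get_image(n); np.savez(n+"1.npz",**d); u,v=proj(d,q["ee_pos"]).astype(int); print(u,v)
    cv2.imwrite(f"pics/{n}1.png",cv2.resize(d["frame"][v-35:v+35,u-45:u+45],(720,560),interpolation=cv2.INTER_CUBIC))
E
```

```text
time: 6.85
ee_pos: [0.592, -0.0037, 0.1855]
ee_rot: [0.508, 0.489, 0.511, -0.491]
force: [0.2, -0.0, -1.7]
grip_width: 0.0354
time: 7.35
ee_pos: [0.5911, 0.0025, 0.1834]
ee_rot: [0.634, 0.329, 0.353, -0.603]
force: [-0.5, 0.9, -2.4]
grip_width: 0.0351
t 7.35 p [0.5911 0.0025 0.1834] F [-0.5   0.88 -2.4 ] w 0.0351 q [-0.013  0.475 -0.49   1.525  0.721  1.503 -0.593]
[[ 0.0222  0.9985  0.0509]
 [-0.5327  0.0549 -0.8445]
 [-0.846  -0.0084  0.5331]]
277 170
263 177
```

View pics/top1.png

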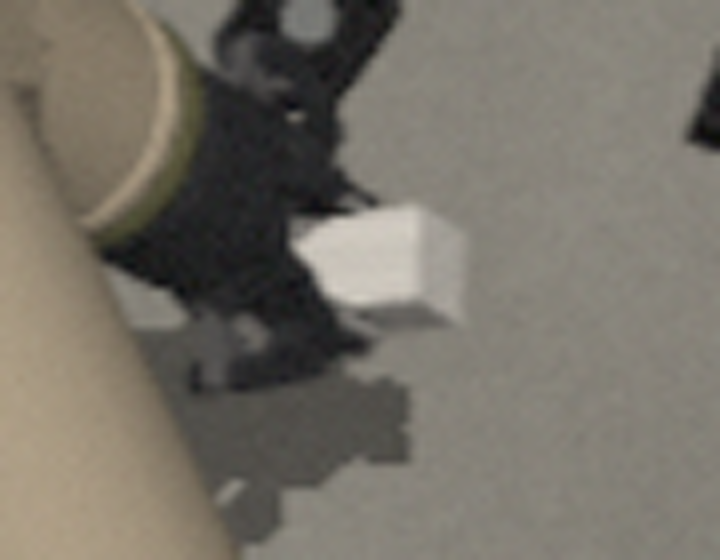

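View pics/scene1.png

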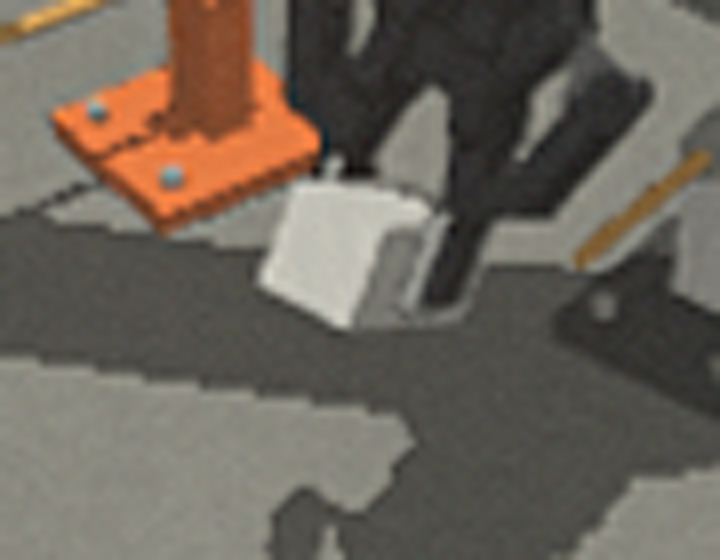

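I tilted it the wrong way: the end now raised is the plain one (no hole at top crop (445,270)). I reverse the tilt.

```bash
python3 -m crank '0 0 0 0 0.14 0 0.03; 0 0 0 0 0.14 0 0.03; 0 0 0 0 0.14 0 0.03;0 0 0 0 0.14 0 0.03; 0 0 0 0 0.14 0 0.03; 0 0 0 0 0.14 0 0.03;0 0 0 0 0.14 0 0.03;0 0 0 0 0.14 0 0.03;0 0 0 0 0 0 0.03'
python3 - <<'E'
from h import *
from workcell import get_image
q,M=st()
for n in("top",):
    d=get_image(n); np.savez(n+"2.npz",**d); u,v=proj(d,q["ee_pos"]).astype(int); print(u,v)
    cv2.imwrite(f"pics/{n}2.png",cv2.resize(d["frame"][v-35:v+35,u-45:u+45],(720,560),interpolation=cv2.INTER_CUBIC))
E
```

```text
time: 8.35
ee_pos: [0.5929, -0.0131, 0.1844]
ee_rot: [0.345, 0.609, 0.629, -0.338]
force: [0.2, -2.1, -3.3]
grip_width: 0.035
t 8.35 p [ 0.5929 -0.0131  0.1844] F [ 0.22 -2.11 -3.3 ] w 0.035 q [ 0.738  0.553 -0.661  1.46  -0.231  1.338  0.23 ]
[[-0.0193  0.9996  0.0219]
 [ 0.5329  0.0288 -0.8457]
 [-0.846  -0.0046 -0.5332]]
283 170
```

View pics/top2.png

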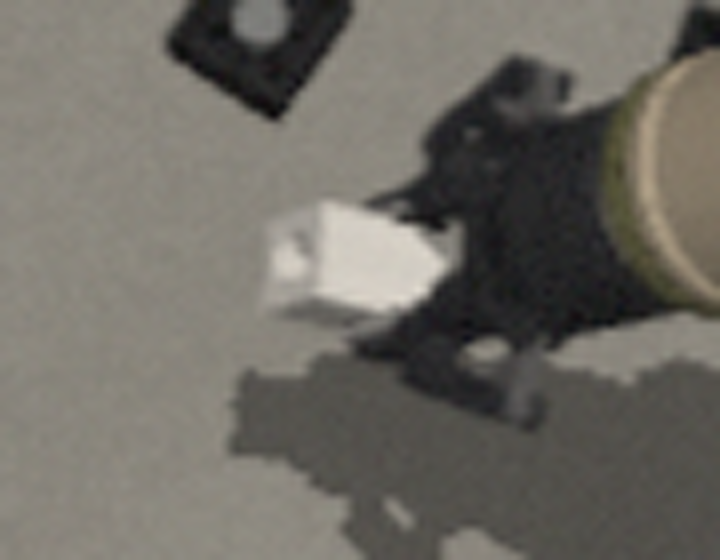

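The hole mouth is plainly visible at crop (293,255), so bar A is the spacer. Next I level it and head for the probe line.

```bash
python3 -m crank '0 0 0 0 -0.14 0 0.03; 0 0 0 0 -0.14 0 0.03; 0 0 0 0 -0.14 0 0.03;0 0 0 0 -0.14 0 0.03; 0 0 0 0 0 0 0.03'
cat >> h.py <<'E'
def want(yaw=92.15,s=0.08,h=0.0995,off=0.0139,zo=0.0):
    from scipy.spatial.transform import Rotation as Ro
    q,M=st(); a=np.radians(yaw); d=np.array([np.cos(a),np.sin(a),0]); x=np.array([0,0,-1.]); z=-d; y=np.cross(z,x)
    G=np.c_[x,y,z]; tip=np.array([.5750,.1475,h])
    cen=tip-d*(s+.04)   # s = mouth short of tip
    tcp=cen+x*off-d*zo
    print("goal",tcp.round(4),"shift",(M.T@(tcp-q["ee_pos"])).round(4),"turn",Ro.from_matrix(M.T@G).as_rotvec().round(4))
    print("mouth short of tip now:",((tip-q["ee_pos"]-d*zo)@d-.04).round(4),"lat",(np.cross(d,q["ee_pos"]-tip)).round(4))
E
python3 -c "
from h import *;want(s=0.04)"
```

```text
time: 8.9
ee_pos: [0.5935, 0.0046, 0.1909]
ee_rot: [0.516, 0.486, 0.512, -0.485]
force: [-0.8, 1.1, -2.4]
grip_width: 0.0352
t 8.9 p [0.5935 0.0046 0.1909] F [-0.84  1.06 -2.37] w 0.0352 q [ 0.371  0.39  -0.571  1.507  0.218  1.302 -0.168]
[[ 0.0055  0.9984  0.056 ]
 [-0.0025  0.056  -0.9984]
 [-1.      0.0053  0.0028]]
goal [0.578  0.0676 0.0856] shift [ 0.1051 -0.0125 -0.064 ] turn [ 0.0185  0.0028 -0.0054]
mouth short of tip now: 0.1035 lat [ 0.0913  0.0034 -0.0131]
```

```bash
python3 -m crank '0.02 -0.0125 0 0.0185 0.0028 -0.0054 0.03; 0.04 0 0 0 0 0 0.03; 0.035 0 -0.015 0 0 0 0.03; 0.01 0 -0.02 0 0 0 0.03; 0 0 -0.015 0 0 0 0.03; 0 0 -0.014 0 0 0 0.03; 0 0 0 0 0 0 0.03; 0 0 0 0 0 0 0.03'
python3 - <<'E'
from h import *
want(s=0.0)
from workcell import get_image
for n,c in(("top",(245,175)),("scene",(280,185))):
    d=get_image(n); np.savez(n+"3.npz",**d); u,v=c
    cv2.imwrite(f"pics/{n}3.png",cv2.resize(d["frame"][v-35:v+35,u-45:u+45],(720,560),interpolation=cv2.INTER_CUBIC))
E
```

```text
time: 9.7
ee_pos: [0.5798, 0.0603, 0.0849]
ee_rot: [0.505, 0.493, 0.508, -0.494]
force: [-0.1, -0.1, -1.9]
grip_width: 0.0348
t 9.7 p [0.5798 0.0603 0.0849] F [-0.15 -0.06 -1.94] w 0.0348 q [ 0.275  0.471 -0.561  1.653  0.271  1.099 -0.336]
[[-0.003   0.9997  0.026 ]
 [ 0.0023  0.026  -0.9997]
 [-1.     -0.0029 -0.0024]]
goal [0.5765 0.1075 0.0856] shift [-0.0006 -0.002  -0.0473] turn [-0.0116 -0.0024  0.0029]
mouth short of tip now: 0.0473 lat [-0.0146 -0.0005 -0.0015]
```

View pics/top3.png

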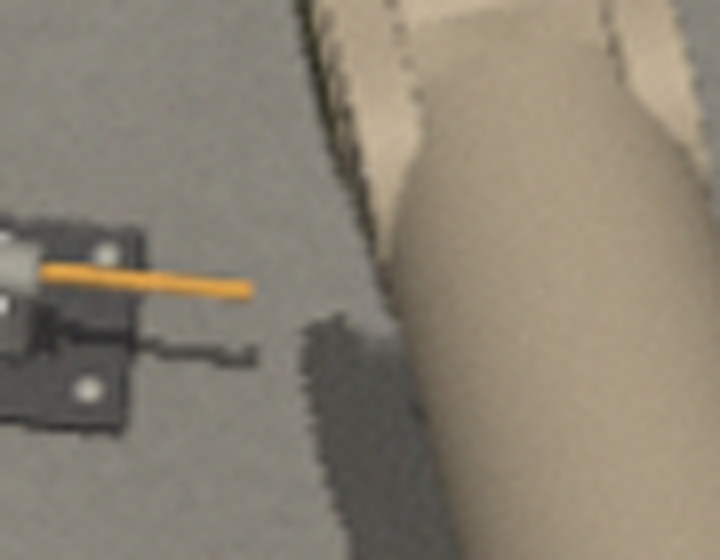

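View pics/scene3.png

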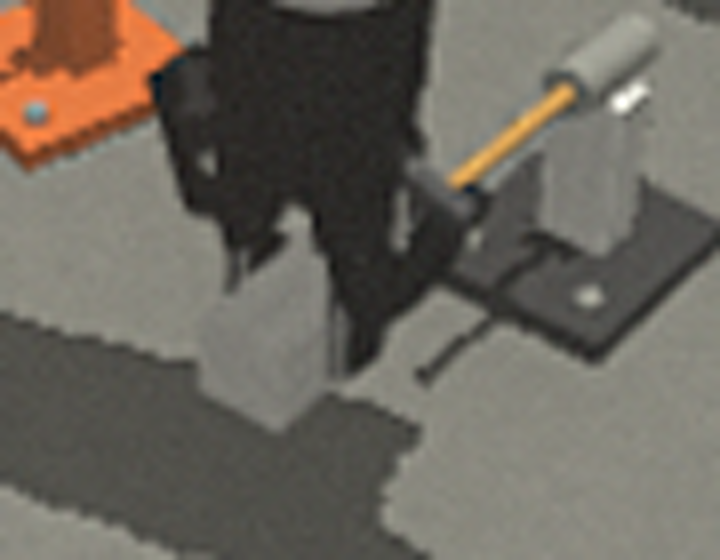

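Top: the arm hides the bar; the pin tip is at crop (250,290). Scene: the bar's plain end shows lowest corner (278,430) and left corners (200,325) and (200,375). I compare these with the expected bar corners to see whether it slipped.

```bash
python3 - <<'E'
from h import *
q,M=st(); d=ld("scene3.npz")
c=q["ee_pos"]-M[:,0]*0.0139
for a in(-1,1):
  for b in(-1,1):
    for e in(-1,1):
      X=c+M@np.array([a*.018,b*.018,e*.04]); p=proj(d,X); print(("bot" if a>0 else "up "),("far" if b>0 else "near"),("plain" if e>0 else "hole"),((p-[235,150]+.5)*8).round())
E
```

```text
t 9.8 p [0.5795 0.0591 0.0843] F [-0.44 -0.31 -1.91] w 0.0352 q [ 0.276  0.471 -0.56   1.654  0.271  1.099 -0.336]
[[-0.004   0.9997  0.0241]
 [ 0.0019  0.0241 -0.9997]
 [-1.     -0.0039 -0.002 ]]
up  near hole [335. 204.]
up  near plain [197. 312.]
up  far hole [413. 245.]
up  far plain [275. 357.]
bot near hole [331. 277.]
bot near plain [195. 386.]
bot far hole [407. 319.]
bot far plain [272. 431.]
```

```bash
python3 - <<'E'
from h import *
f=ld("scene3.npz")["frame"][180:212,252:292]
f=np.clip((f.astype(float)-50)*2.2,0,255).astype(np.uint8)
cv2.imwrite("pics/z3.png",cv2.resize(f,(720,576),interpolation=cv2.INTER_CUBIC))
E
```

```text
(no output)
```

View pics/z3.png

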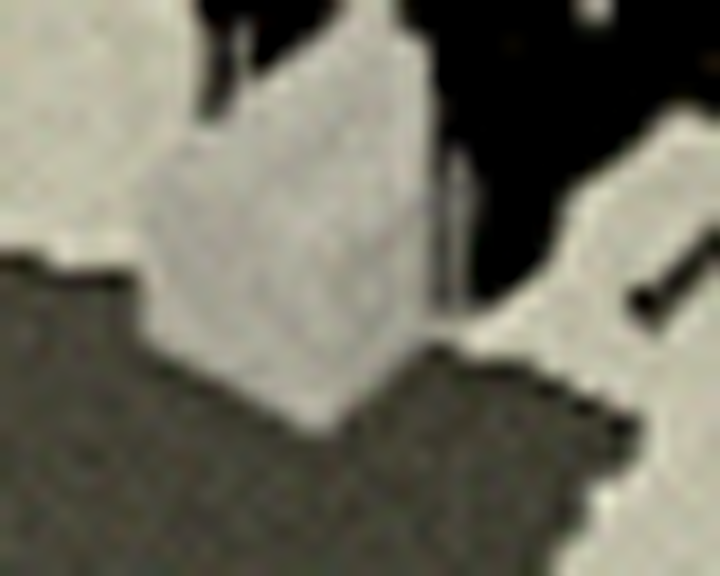

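The corners agree within about 1 px (expected (272,431), seen (277,432)), so the bar is level and centred in the grip. I advance onto the probe.

```bash
python3 -m crank '-0.001 -0.0018 -0.01 -0.01 -0.002 0.003 0.03; 0 0 -0.01 0 0 0 0.03; 0 0 -0.01 0 0 0 0.03; 0 0 -0.008 0 0 0 0.03; 0 0 -0.004 0 0 0 0.03; 0 0 0 0 0 0 0.03'
python3 - <<'E'
from h import *
want(s=-0.03)
from workcell import get_image
for n,c in(("scene",(290,180)),):
    d=get_image(n); np.savez(n+"4.npz",**d); u,v=c
    cv2.imwrite(f"pics/{n}4.png",cv2.resize(d["frame"][v-30:v+30,u-40:u+40],(720,540),interpolation=cv2.INTER_CUBIC))
E
```

```text
time: 10.4
ee_pos: [0.5754, 0.1035, 0.0846]
ee_rot: [0.508, 0.49, 0.51, -0.491]
force: [0.5, -0.1, -2.4]
grip_width: 0.0354
t 10.4 p [0.5754 0.1035 0.0846] F [ 0.51 -0.05 -2.39] w 0.0354 q [ 0.208  0.477 -0.574  1.649  0.281  1.102 -0.406]
[[-0.0026  0.9993  0.0372]
 [ 0.0012  0.0372 -0.9993]
 [-1.     -0.0025 -0.0013]]
goal [0.5754 0.1375 0.0856] shift [-0.001   0.0012 -0.034 ] turn [-0.0003 -0.0013  0.0025]
mouth short of tip now: 0.004 lat [-0.0149 -0.0006  0.0012]
```

View pics/scene4.png

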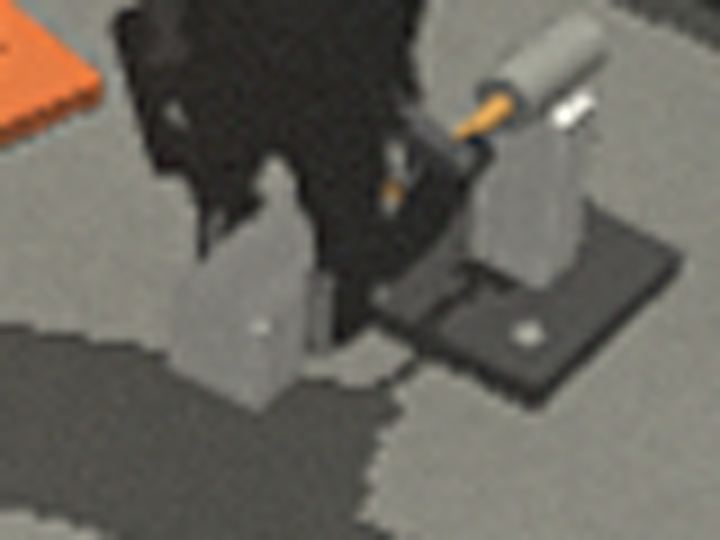

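The pin is seen through the finger gap at (392,190), in line with the bar, and the force is quiet. I continue in small steps.

```bash
python3 -m crank '-0.0008 0.001 -0.005 0 0 0 0.03; 0 0 -0.005 0 0 0 0.03; 0 0 -0.004 0 0 0 0.03; 0 0 0 0 0 0 0.03'
python3 -c "
from h import *;want(s=-0.03)"
```

```text
time: 10.85
ee_pos: [0.576, 0.1174, 0.0855]
ee_rot: [0.508, 0.491, 0.51, -0.491]
force: [0.4, 0.4, -2.1]
grip_width: 0.0352
t 10.85 p [0.576  0.1174 0.0855] F [ 0.38  0.38 -2.07] w 0.0352 q [ 0.185  0.483 -0.576  1.639  0.285  1.107 -0.431]
[[-0.0024  0.9993  0.0367]
 [ 0.0013  0.0367 -0.9993]
 [-1.     -0.0023 -0.0014]]
goal [0.5754 0.1375 0.0856] shift [-0.0001  0.0001 -0.0201] turn [-0.0008 -0.0014  0.0023]
mouth short of tip now: -0.0099 lat [-0.014  -0.0005  0.0001]
```

10 mm inside with no force (so it is truly a hole). On toward the floor.

```bash
python3 -m crank '0 0 -0.005 0 0 0 0.03; 0 0 -0.005 0 0 0 0.03; 0 0 -0.005 0 0 0 0.03; 0 0 -0.003 0 0 0 0.03; 0 0 0 0 0 0 0.03'
python3 -c "
from h import *;want(s=-0.04)"
python3 -m crank '0 0 -0.003 0 0 0 0.03; 0 0 0 0 0 0 0.03;0 0 0 0 0 0 0.03'
python3 -c "
from h import *;want(s=-0.04)"
python3 -m crank '0 0 -0.002 0 0 0 0.03; 0 0 0 0 0 0 0.03;0 0 0 0 0 0 0.03'
python3 -c "
from h import *;want(s=-0.04)"
```

```text
time: 11.35
ee_pos: [0.5754, 0.1352, 0.0854]
ee_rot: [0.508, 0.49, 0.51, -0.491]
force: [-0.6, -0.2, -2.7]
grip_width: 0.035
t 11.35 p [0.5754 0.1352 0.0854] F [-0.58 -0.2  -2.67] w 0.035 q [ 0.156  0.49  -0.579  1.63   0.29   1.111 -0.463]
[[-0.0024  0.9993  0.0366]
 [ 0.0011  0.0366 -0.9993]
 [-1.     -0.0023 -0.0012]]
goal [0.575  0.1475 0.0856] shift [-0.0001  0.0001 -0.0123] turn [-0.0009 -0.0012  0.0023]
mouth short of tip now: -0.0277 lat [-0.014  -0.0005  0.0001]
time: 11.65
ee_pos: [0.5754, 0.1372, 0.0854]
ee_rot: [0.508, 0.491, 0.51, -0.491]
force: [0.4, 0.9, -2.0]
grip_width: 0.0351
t 11.65 p [0.5754 0.1372 0.0854] F [ 0.41  0.86 -2.  ] w 0.0351 q [ 0.152  0.491 -0.579  1.628  0.29   1.111 -0.468]
[[-2.400e-03  9.994e-01  3.550e-02]
 [ 7.000e-04  3.550e-02 -9.994e-01]
 [-1.000e+00 -2.400e-03 -8.000e-04]]
goal [0.575  0.1475 0.0856] shift [-0.0002 -0.0001 -0.0103] turn [-0.0021 -0.0008  0.0024]
mouth short of tip now: -0.0297 lat [-0.0141 -0.0005 -0.    ]
time: 11.95
ee_pos: [0.5753, 0.1393, 0.0854]
ee_rot: [0.508, 0.491, 0.51, -0.491]
force: [0.4, -0.0, -3.2]
grip_width: 0.0352
t 11.95 p [0.5753 0.1393 0.0854] F [ 0.39 -0.04 -3.17] w 0.0352 q [ 0.148  0.492 -0.58   1.627  0.291  1.112 -0.472]
[[-2.400e-03  9.994e-01  3.560e-02]
 [ 8.000e-04  3.560e-02 -9.994e-01]
 [-1.000e+00 -2.400e-03 -8.000e-04]]
goal [0.575  0.1475 0.0856] shift [-0.0002 -0.     -0.0082] turn [-0.0019 -0.0009  0.0024]
mouth short of tip now: -0.0318 lat [-0.0141 -0.0005 -0.    ]
```

```bash

python3 -m crank '0 0 -0.001 0 0 0 0.03; 0 0 0 0 0 0 0.03'|sed -n 2,4p
python3 -m crank '0 0 -0.001 0 0 0 0.03; 0 0 0 0 0 0 0.03'|sed -n 2,4p
python3 -m crank '0 0 -0.001 0 0 0 0.03; 0 0 0 0 0 0 0.03'|sed -n 2,4p
python3 -m crank '0 0 -0.001 0 0 0 0.03; 0 0 0 0 0 0 0.03'|sed -n 2,4p
python3 -m crank '0 0 -0.001 0 0 0 0.03; 0 0 0 0 0 0 0.03'|sed -n 2,4p
```

```text
ee_pos: [0.5754, 0.1402, 0.0854]
ee_rot: [0.508, 0.491, 0.51, -0.491]
force: [-0.8, -1.0, -2.5]
ee_pos: [0.5753, 0.141, 0.0854]
ee_rot: [0.508, 0.491, 0.509, -0.492]
force: [0.1, -2.3, -1.4]
ee_pos: [0.5752, 0.1421, 0.0854]
ee_rot: [0.508, 0.491, 0.509, -0.492]
force: [0.4, -2.1, -1.8]
ee_pos: [0.5752, 0.1432, 0.0854]
ee_rot: [0.508, 0.491, 0.51, -0.492]
force: [-0.1, -2.4, -0.9]
ee_pos: [0.5752, 0.1442, 0.0854]
ee_rot: [0.508, 0.491, 0.51, -0.492]
force: [-0.7, -3.3, -2.1]
```

```bash

python3 -m crank '0 0 -0.0012 0 0 0 0.03; 0 0 0 0 0 0 0.03'|sed -n 2,4p
for i in 1 2 3 4 5 6 7 8; do python3 -m crank '0 0 0 0 0 0 0.03'|sed -n '2p;4p'; done
```

```text
ee_pos: [0.5751, 0.1454, 0.0854]
ee_rot: [0.508, 0.491, 0.51, -0.491]
force: [0.0, -4.3, -1.6]
ee_pos: [0.5751, 0.1453, 0.0854]
force: [-0.8, -4.2, -1.3]
ee_pos: [0.5751, 0.1454, 0.0854]
force: [0.3, -4.4, -1.7]
ee_pos: [0.5751, 0.1454, 0.0854]
force: [-0.9, -3.4, -1.7]
ee_pos: [0.5751, 0.1454, 0.0854]
force: [0.4, -4.0, -2.5]
ee_pos: [0.5751, 0.1455, 0.0854]
force: [-0.3, -4.5, -1.7]
ee_pos: [0.5751, 0.1455, 0.0854]
force: [1.0, -4.2, -2.8]
ee_pos: [0.5751, 0.1455, 0.0854]
force: [0.9, -3.9, -3.2]
ee_pos: [0.5751, 0.1455, 0.0854]
force: [0.1, -4.9, -2.5]
```

Floor found: contact at y≈0.1403, now pushed about 5 mm further. The mean force of about 4.2 N is consistent with the expected 4.0 N. Drawing straight off.

```bash
python3 -m crank '0 0 0.005 0 0 0 0.03; 0 0 0.008 0 0 0 0.03; 0 0 0.01 0 0 0 0.03; 0 0 0.01 0 0 0 0.03; 0 0 0.01 0 0 0 0.03; 0 0 0.015 0 0 0 0.03; 0 0 0.02 0 0 0 0.03; 0 0 0.02 0 0 0 0.03; 0 0 0.02 0 0 0 0.03; 0 0 0.02 0 0 0 0.03; 0 0 0 0 0 0 0.03'
python3 - <<'E'
from h import *
want()
from workcell import get_image
d=get_image("top"); np.savez("top5.npz",**d); print(pin(d,(195,165,240,185)))
cv2.imwrite("pics/top5.png",cv2.resize(d["frame"][130:220,180:300],(720,540),interpolation=cv2.INTER_CUBIC))
E
```

```text
time: 15.05
ee_pos: [0.5801, 0.0021, 0.085]
ee_rot: [0.507, 0.491, 0.508, -0.494]
force: [0.1, -0.6, -2.8]
grip_width: 0.035
t 15.05 p [0.5801 0.0021 0.085 ] F [ 0.1  -0.59 -2.78] w 0.035 q [ 0.362  0.461 -0.546  1.661  0.264  1.096 -0.23 ]
[[-0.0027  0.9996  0.0296]
 [-0.0016  0.0296 -0.9996]
 [-1.     -0.0028  0.0015]]
goal [0.5795 0.0276 0.0856] shift [-0.0006  0.0001 -0.0254] turn [-0.008   0.0015  0.0028]
mouth short of tip now: 0.1054 lat [-0.0145 -0.0005  0.0003]
[[204.53285217 173.37388611]
 [231.0660553  175.90014839]]
```

View pics/top5.png

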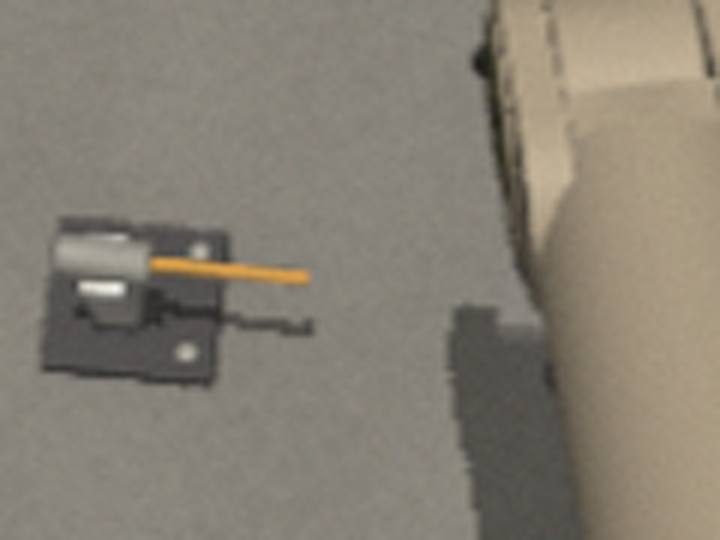

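The probe pin has sprung back (tip at (231.1,175.9) again). I lift and turn the hole outward.

```bash
python3 -m crank '-0.03 0 0 0 0 0 0.03; -0.04 0 0 0 0 0 0.03; -0.04 0 0 0 0 0 0.03; -0.04 0 0 0 0 0 0.03; -0.04 0 0 0 0 0 0.03; -0.03 0 0 0 0 0 0.03; 0 0 0 0.12 0 0 0.03; 0 0 0 0.14 0 0 0.03; 0 0 0 0.14 0 0 0.03; 0 0 0 0.14 0 0 0.03; 0 0 0 0.14 0 0 0.03; 0 0 0 0.14 0 0 0.03'
python3 -m crank '0 0 0 0.14 0 0 0.03; 0 0 0 0.14 0 0 0.03; 0 0 0 0.14 0 0 0.03; 0 0 0 0.14 0 0 0.03; 0 0 0 0.14 0 0 0.03; 0 0 0 0.12 0 0 0.03; 0 0 0 0 0 0 0.03'
python3 -c "
from h import *;st()"
```

```text
time: 16.3
ee_pos: [0.5803, 0.0084, 0.3052]
ee_rot: [-0.269, -0.653, -0.27, 0.654]
force: [-0.3, 0.3, -1.8]
grip_width: 0.0351
time: 17.0
ee_pos: [0.5804, 0.0084, 0.3053]
ee_rot: [0.012, -0.706, 0.012, 0.708]
force: [1.0, 0.2, -2.6]
grip_width: 0.0352
t 17.0 p [0.5804 0.0084 0.3053] F [ 0.95  0.15 -2.63] w 0.0352 q [ 0.207  0.289 -0.359  1.349  0.099  1.524 -1.748]
[[-0.0025 -0.034  -0.9994]
 [ 0.0012 -0.9994  0.034 ]
 [-1.     -0.0011  0.0025]]
```

Now I tilt the hole up (+ about tool y) in two calls, checking between them.

```bash
python3 -m crank '0 0 0 0 0.12 0 0.03; 0 0 0 0 0.14 0 0.03; 0 0 0 0 0.14 0 0.03; 0 0 0 0 0.14 0 0.03; 0 0 0 0 0.14 0 0.03; 0 0 0 0 0.1 0 0.03; 0 0 0 0 0 0 0.03'
python3 -c "
from h import *;st()"
```

```text
time: 17.7
ee_pos: [0.5771, 0.0074, 0.2988]
ee_rot: [-0.005, 0.921, -0.015, -0.39]
force: [-0.6, -0.0, -4.1]
grip_width: 0.0352
t 17.7 p [0.5771 0.0074 0.2988] F [-0.63 -0.02 -4.08] w 0.0352 q [ 0.289 -0.251 -0.36   2.11   0.004  0.503 -1.699]
[[ 0.695  -0.0308 -0.7183]
 [-0.0232 -0.9995  0.0204]
 [-0.7186  0.0025 -0.6954]]
```

Joint 2 is right at its -0.25 limit; I move outward before tilting on.

```bash
python3 -m crank '0.02 0 -0.02 0 0 0 0.03; 0.028 0 -0.029 0 0 0 0.03; 0.028 0 -0.029 0 0 0 0.03; 0.028 0 -0.029 0 0 0 0.03; 0.014 0 -0.03 0 0 0 0.03; 0.014 0 -0.03 0 0 0 0.03; 0 0 0 0 0 0 0.03'
python3 -c "
from h import *;st()"
```

```text
time: 18.4
ee_pos: [0.7957, -0.0006, 0.3313]
ee_rot: [-0.006, 0.923, -0.016, -0.385]
force: [-0.1, -0.3, -1.4]
grip_width: 0.0354
t 18.4 p [ 7.957e-01 -6.000e-04  3.313e-01] F [-0.12 -0.34 -1.44] w 0.0354 q [ 0.29   0.239 -0.433  1.587  0.345  0.581 -1.91 ]
[[ 7.025e-01 -3.360e-02 -7.109e-01]
 [-2.370e-02 -9.994e-01  2.380e-02]
 [-7.113e-01  1.000e-04 -7.029e-01]]
```

```bash
python3 -m crank '0 0 0 0 0.12 0 0.03; 0 0 0 0 0.14 0 0.03; 0 0 0 0 0.12 0 0.03; 0 0 0 0 0 0 0.03'
python3 -c "
from h import *;st()"
```

```text
time: 18.8
ee_pos: [0.7983, -0.015, 0.331]
ee_rot: [0.004, 0.962, -0.04, -0.272]
force: [-0.1, 0.9, -2.2]
grip_width: 0.0347
t 18.8 p [ 0.7983 -0.015   0.331 ] F [-0.06  0.86 -2.22] w 0.0347 q [-0.008  0.155 -0.091  1.825  0.864  0.224 -2.476]
[[ 0.8492 -0.0742 -0.5228]
 [-0.0783 -0.9968  0.0142]
 [-0.5222  0.0289 -0.8523]]
```

```bash
python3 -m crank '-0.015 0 -0.025 0 0 0 0.03; -0.023 0 -0.038 0 0 0 0.03; -0.023 0 -0.038 0 0 0 0.03; -0.023 0 -0.038 0 0 0 0.03; 0 0 0 0 0 0 0.03'
python3 -c "
from h import *;st()"
```

```text
time: 19.3
ee_pos: [0.8005, -0.0084, 0.5077]
ee_rot: [0.002, 0.964, -0.036, -0.265]
force: [-0.2, 1.1, -0.2]
grip_width: 0.0353
t 19.3 p [ 0.8005 -0.0084  0.5077] F [-0.21  1.14 -0.16] w 0.0353 q [ 0.17   0.08  -0.289  1.526  0.366  0.538 -1.945]
[[ 0.8573 -0.0685 -0.5103]
 [-0.0709 -0.9974  0.0148]
 [-0.51    0.0235 -0.8599]]
```

```bash
python3 -m crank '-0.015 0 -0.03 0 0.12 0 0.03; -0.01 0 -0.03 0 0.13 0 0.03; -0.006 0 -0.03 0 0.13 0 0.03; 0 0 -0.02 0 0.08 0 0.03; 0 0 0 0 0 0 0.03'
python3 - <<'E'
from h import *
q,M=st()
print("tilt rotvec", (M.T@np.cross(M[:,2],[0,0,-1])).round(4))
E
```

```text
time: 19.8
ee_pos: [0.8114, -0.0181, 0.5821]
ee_rot: [0.01, 0.993, -0.05, -0.104]
force: [-0.0, 0.2, -2.0]
grip_width: 0.0351
t 19.8 p [ 0.8114 -0.0181  0.5821] F [-0.02  0.2  -2.02] w 0.0351 q [ 0.124  0.015 -0.235  1.668  1.14   0.233 -2.71 ]
[[ 0.9733 -0.0977 -0.2076]
 [-0.102  -0.9947 -0.01  ]
 [-0.2055  0.0309 -0.9782]]
tilt rotvec [0.0309 0.2055 0.    ]
```

```bash
python3 -m crank '-0.006 0 -0.03 0 0 0 0.03; -0.009 0 -0.04 0 0 0 0.03; -0.009 0 -0.04 0 0 0 0.03; -0.005 0 -0.03 0 0 0 0.03; 0 0 0 0 0 0 0.03'
python3 - <<'E'
from h import *
q,M=st()
print("tilt rotvec", (M.T@np.cross(M[:,2],[0,0,-1])).round(4))
E
```

```text
time: 20.3
ee_pos: [0.8111, -0.0118, 0.7307]
ee_rot: [0.009, 0.994, -0.047, -0.101]
force: [-0.4, -0.3, -2.0]
grip_width: 0.0348
t 20.3 p [ 0.8111 -0.0118  0.7307] F [-0.43 -0.26 -1.96] w 0.0348 q [ 0.131  0.03  -0.256  1.334  0.509  0.465 -2.043]
[[ 0.9751 -0.0919 -0.202 ]
 [-0.0956 -0.9954 -0.0084]
 [-0.2003  0.0275 -0.9794]]
tilt rotvec [ 0.0275  0.2003 -0.    ]
```

```bash
python3 -m crank '0 0 0 0.0275 0.06 0 0.03; 0 0 0 0 0.08 0 0.03; 0 0 0 0 0.06 0 0.03; 0 0 0 0 0 0 0.03; 0 0 0 0 0 0 0.03'
python3 - <<'E'
from h import *
q,M=st()
print("tilt rotvec", (M.T@np.cross(M[:,2],[0,0,-1])).round(4))
E
```

```text
time: 20.8
ee_pos: [0.813, -0.0185, 0.7225]
ee_rot: [-0.001, 0.998, -0.057, -0.026]
force: [0.1, -0.3, -1.1]
grip_width: 0.0352
t 20.8 p [ 0.813  -0.0185  0.7225] F [ 0.1  -0.28 -1.06] w 0.0352 q [ 1.200e-01  1.000e-03 -2.380e-01  1.497e+00  1.078e+00  2.640e-01
 -2.644e+00]
[[ 0.992  -0.1144 -0.0526]
 [-0.1143 -0.9934  0.0046]
 [-0.0528  0.0015 -0.9986]]
tilt rotvec [0.0015 0.0528 0.    ]
```

```bash
python3 -m crank '0 0 -0.02 0 0.02 0 0.03; 0 0 -0.02 0 0.033 0 0.03; 0 0 0 0 0 0 0.03; 0 0 0 0 0 0 0.03'
python3 - <<'E'
from h import *
from workcell import get_image
q,M=st()
print("tilt rotvec", (M.T@np.cross(M[:,2],[0,0,-1])).round(4))
for n in("top","scene"):
    d=get_image(n); u,v=proj(d,q["ee_pos"]).astype(int); print(n,u,v)
    cv2.imwrite(f"pics/{n}6.png",d["frame"]); np.savez(n+"6.npz",**d)
    u=np.clip(u,45,466);v=np.clip(v,35,348)
    cv2.imwrite(f"pics/{n}6c.png",cv2.resize(d["frame"][v-35:v+35,u-45:u+45],(720,560),interpolation=cv2.INTER_CUBIC))
E
```

```text
time: 21.2
ee_pos: [0.8144, -0.0186, 0.7639]
ee_rot: [0.0, 0.998, -0.057, 0.001]
force: [-0.8, 0.3, -2.2]
grip_width: 0.0351
t 21.2 p [ 0.8144 -0.0186  0.7639] F [-0.79  0.34 -2.22] w 0.0351 q [ 0.116  0.007 -0.236  1.444  1.117  0.261 -2.671]
[[ 9.934e-01 -1.144e-01  2.800e-03]
 [-1.144e-01 -9.934e-01 -6.000e-04]
 [ 2.900e-03  2.000e-04 -1.000e+00]]
tilt rotvec [ 0.0002 -0.0029  0.    ]
top 326 -37
scene 386 -70
```

View pics/top6c.png

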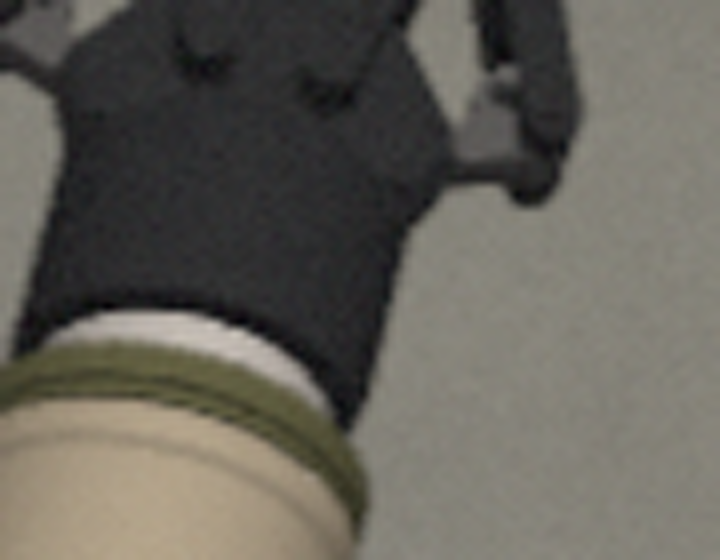

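View pics/scene6.png

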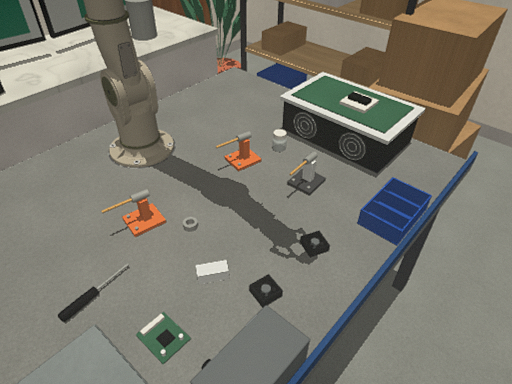

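View pics/scene6c.png

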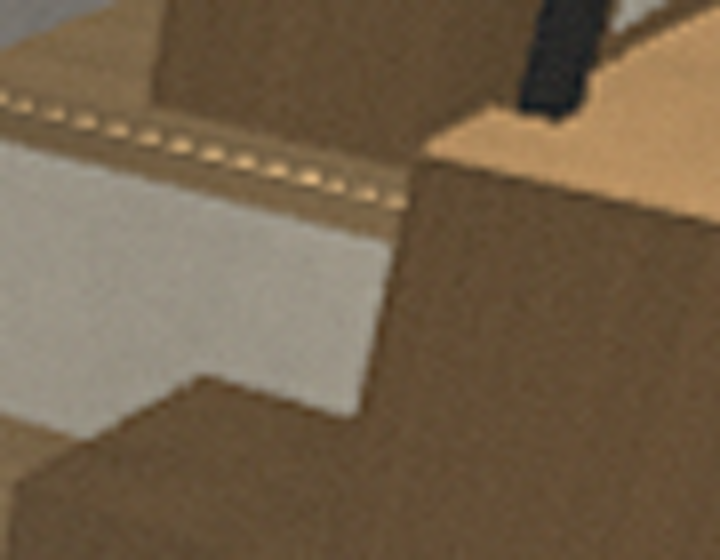

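View pics/top6.png

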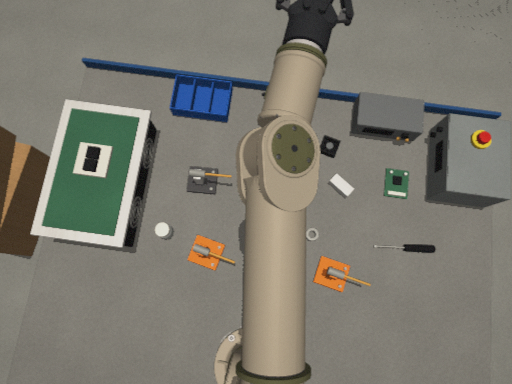

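The held bar is out of both views and beyond the far rail. There is time, so I bring it back over the bench for a check.

```bash
python3 -m crank '-0.02 0 0 0 0 0 0.03; -0.03 0 0 0 0 0 0.03; -0.03 0 0 0 0 0 0.03; -0.02 0 0 0 0 0 0.03; 0 0 0 0 0 0 0.03; 0 0 0 0 0 0 0.03'
python3 - <<'E'
from h import *
from workcell import get_image
q,M=st()
print("tilt rotvec", (M.T@np.cross(M[:,2],[0,0,-1])).round(4))
for n in("top","scene"):
    d=get_image(n); print(n,proj(d,q["ee_pos"]),proj(d,q["ee_pos"]-[0.014,0,-.04]))
E
```

```text
time: 21.9
ee_pos: [0.7148, -0.0071, 0.7633]
ee_rot: [0.0, 0.998, -0.057, 0.002]
force: [0.4, -0.7, -1.7]
grip_width: 0.0353
t 21.9 p [ 0.7148 -0.0071  0.7633] F [ 0.45 -0.71 -1.73] w 0.0353 q [ 0.101 -0.212 -0.222  1.639  1.016  0.272 -2.616]
[[ 9.935e-01 -1.142e-01  3.700e-03]
 [-1.142e-01 -9.935e-01 -1.100e-03]
 [ 3.800e-03  7.000e-04 -1.000e+00]]
tilt rotvec [ 0.0007 -0.0038  0.    ]
top [313.33898257  12.03165783] [316.05087376   3.5601876 ]
scene [329.698111   -78.91747396] [ 325.35362505 -112.73474974]
```

```bash
python3 - <<'E'
from h import *
from workcell import get_image
d=get_image("top"); f=d["frame"][0:45,286:346]
cv2.imwrite("pics/top7.png",cv2.resize(f,(720,540),interpolation=cv2.INTER_CUBIC))
E
```

```text
(no output)
```

View pics/top7.png

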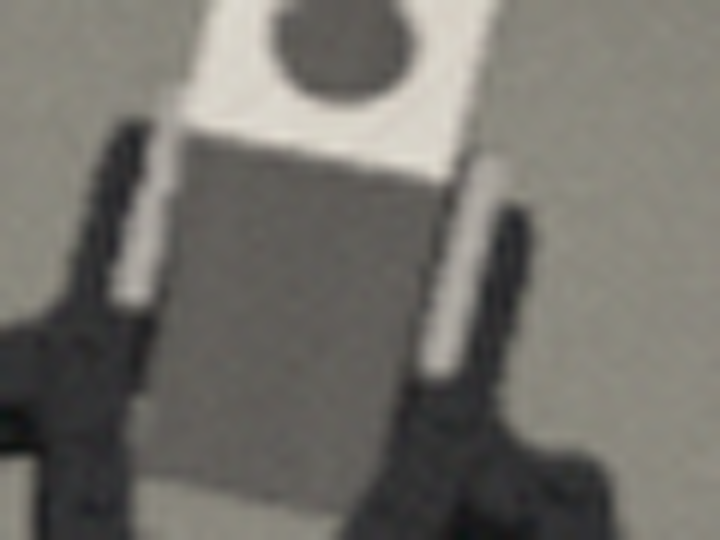

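The top view shows the hole mouth facing up at crop (340,45), with the bar square between the pads. I check that it is still, and that the other things have not moved.

```bash
python3 -m crank '0 0 0 0 0 0 0.03; 0 0 0 0 0 0 0.03; 0 0 0 0 0 0 0.03; 0 0 0 0 0 0 0.03; 0 0 0 0 0 0 0.03'
python3 - <<'E'
from h import *
from workcell import arm,get_image
q,M=st(); print(np.abs(q["joint_velocities"]).max())
d=get_image("scene")["frame"]; a=ld("scene0.npz")["frame"]
for n,(u,v) in dict(fan_a=(314,243),fan_b=(265,290),jar=(280,140),driver=(95,292),board=(163,337),collar=(190,224),stand=(305,175),solid=(212,269)).items():
    s=np.s_[v-16:v+16,u-16:u+16]; sh,r=cv2.phaseCorrelate(a[s].mean(2).astype(np.float32),d[s].mean(2).astype(np.float32)); print(n,np.round(sh,2),round(r,2))
E
```

```text
time: 22.55
ee_pos: [0.7152, -0.0073, 0.7635]
ee_rot: [0.0, 0.998, -0.057, 0.002]
force: [0.0, 0.3, -2.6]
grip_width: 0.035
t 22.55 p [ 0.7152 -0.0073  0.7635] F [ 0.05  0.32 -2.58] w 0.035 q [ 0.101 -0.211 -0.222  1.638  1.017  0.272 -2.617]
[[ 9.934e-01 -1.143e-01  4.100e-03]
 [-1.143e-01 -9.934e-01 -9.000e-04]
 [ 4.100e-03  4.000e-04 -1.000e+00]]
0.002300385775080182
fan_a [0.07 0.12] 0.88
fan_b [ 0.02 -0.06] 1.0
jar [-0.04  0.04] 0.98
driver [-0.06 -0.03] 1.02
board [-0.02 -0.07] 1.01
collar [0.16 0.01] 0.91
stand [0.04 0.05] 0.99
solid [0.   0.07] 1.01
```

```bash
python3 -c "
from workcell import arm
print(arm.hand_in())"
```

```text
the job is handed in; nothing more can be done
None
```

I picked up the spacer, slid it onto the probe until the hole floor pushed the pin back about 5 mm, drew it off, and handed in at about 22.6 s. It ended hole-up and still in the gripper, about 0.76 m above the bench.

**Bar choice:** I took bar A. I confirmed it by seeing the hole mouth after lifting it, and then by going 10 mm onto the pin with no force.

**Probing:** Contact with the floor came at about y = 0.140. I pushed about 5 mm further, where the mean force was about 4.2 N (4.0 N expected at 5 mm). The force alone would put the push-back at 5.5 mm or so, slightly more than the position does. The pin sprang back to its starting pixel after I drew off.

**Last checks:** The tool was upright within 0.3° and the joints were at rest. The top view, cut off at the image edge, showed the hole facing up and the bar square in the pads. All the loose things, the stand and the solid bar were within 0.2 px of where they started.

**What went less well:**
- My first inspection tilt went the wrong way, and I reversed it.
- While turning the bar upright, joint 2 was measured at -0.251 rad against its limit of -0.25. I moved away at once, but I cannot tell whether that counts as passing its range.

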